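Return the check weights to their graded block

ROBOT

A 7-joint arm with a two-finger parallel gripper is mounted at the origin on a cart in front of the work surface, level with it; the furniture and walls round the work are solid. World frame = base frame: x ahead of the robot, y to its left, z up, the work surface at z = 0. Lengths are in m, angles in rad, forces in N, time in s.
With the tool pointing down it reaches from about 0.425 to 0.825 m from the base axis. Payload 3.6 kg.
Tool frame: the origin (TCP) lies between the finger pads; the fingertips stand 8 mm ahead of it and the grasp point (between the pads) lies 11 mm behind it; z points along the fingers, y is the line along which they close (so a half turn about z gives the same grasp; the last joint's range is limited). The gripper opens to 85 mm and grips with 20 to 120 N. Pads are 22 mm wide; open, the fingers measure 114 mm over their backs; the gripper's body (76 mm by 85 mm) begins 54 mm behind the grasp point. The pads swing forward as they close: fully open they stand 13 mm farther back than shut.
Start: joints at [1.313, 0.615, -0.013, 1.423, 0.008, 1.103, -0.04], TCP at [0.149, -0.633, 0.201] pointing down, gripper open.
Joint ranges: [-3.12, 3.12], [-0.3, 2.06], [-1.34, 1.32], [0.26, 2.42], [-1.36, 4.5], [0.01, 1.98], [-2.84, 2.84]. Speed limits (rad/s): [2.79, 2.79, 3.14, 3.14, 3.14, 3.14, 3.14].

INTERFACE

Orientations are given as [roll, pitch, yaw] about the fixed x, y, z axes, in that order (R = Rz(yaw) Ry(pitch) Rx(roll)).
In Python, from workcell import read_state, cams, order gives the robot as it stands. The module is installed in compiled form; this text tells all that it offers.
- The arm moves only by the tool arm_command, never from a script. Its argument "moves" is a list of rows, each an object with "offset": the shift along the world's x, y, z in cm, a list of three; "rotation": the turn, a rotation vector about the world's x, y, z in degrees, a list of three. In form: [{"offset": [x, y, z], "rotation": [ax, ay, az]}, ...]. A call has 1 to 12 rows; each row shifts and turns the commanded pose from where the row before left it; what a row does not reach is not made up. A row lasts 1/10 s, in which the tool goes at most 50 mm and 8.59 degrees, less where a joint would pass 70% of its speed; a pose out of reach is approached as far as the arm can. A call is refused whole if a number of a shift passes 5 or a number of a turn 8.59, either way. A call with a gripper value outside its range is refused whole. "grip" is the opening, from 0 (shut) to 1 (fully open), set as the call begins (left out, the last holds). The fingers move at their own pace and stop on an object; "newtons" is the grip in N (left out, the last holds). Time passes only in rows, so rows that do not move let the fingers close. It gives the time, the measured TCP pose, the force, the opening and the grip force at its end, in the units of the state.
- read_state(): the state, without advancing time (a new reading comes with each control period).
- cams.grab_frame(name): name is "side" or "top" or "wrist"; returns (picture, depth): 400x640x3 uint8, red, green, blue; 400x640 float32, m along the optical axis (not along the pixel's ray), 0 where there is no reading.
- cams.get_calibration(name): a dict with "mtx" (3x3 intrinsics, pixels), "position" and "rotation" of the camera in the world; the wrist camera has in their place "mount" (4x4, takes a point from camera to tool coordinates, whose origin is the TCP and whose axes are the flange's). Camera axes: x right, y down, z forward; pixel columns grow to the right and rows downward; lengths in m; the calibration is good to about 2 mm. The wrist camera is an equidistant fisheye: a pixel r from the principal point sees the ray r / f radians off the axis. A picture is of the moment at which its call begins: read the wrist's pose just before it. get_calibration takes no time and is no camera call.
- order.finish_job(): hands the job in; it is judged then, once.
Trained networks look in the newest picture that a camera, given by its name, has taken for a name from the list of things; names that differ only in an ending like _2 or _b are one class to them, and where a whole thing is asked for, a point or a joint stands for the part that bears it (a point fixed in the world has none). Each returns a list of dicts, best first, with "score" (0 to 1); they miss things now and then, are a little off and sometimes report something else, mostly with a low value. They report only what shows in the picture. A call takes as long as a camera call. They do not tell look-alikes from the thing itself.
- cams.recognise(target, camera): "location" ([x, y, z] in m, in world coordinates, good to about 4 mm: the middle of the surface that is visible of it).
- cams.landmark_of(target, camera): "location" ([x, y, z] in m, in world coordinates, good to about 4 mm: a listed point, or the origin of a listed thing).
The state is a dict: "time": time; "q": joint angles; "qd": joint speeds; "tau": joint torques, N m; "eef_pos": TCP position; "orientation": TCP orientation; "wrist_force": force on the tool from outside, world axes, zero at the start; "wrist_torque": the same for the moment, N m; "opening": finger opening in m; "gripper_force": force on a finger pad.
Only numpy, scipy, OpenCV 4.12 (cv2) and the standard library are available. Lean on these libraries where they do the work, as an engineer would, in place of code of your own. Each camera call takes 0.05 s, during which the arm holds its last target. There are 200 camera calls.

TASK

The balance check is finished and the row of four knob weights still stands in the aluminium carrier, in no particular order. Move them over to the graded wooden block so that they stand in a row by size, each upright and fully down in the bore made for it (largest weight in the largest bore, and so on to the smallest). Set the weights down rather than dropping them, do not knock any over, and leave the things round about where they are.

Things in the scene. Friction and masses are not known exactly. Their poses are not given: they have to be found in the camera images.
- weight_500: the largest knob weight (500 g), silver: body 38 mm diameter to 38 mm height, then a knob 24 mm diameter from 38 to 56 mm; origin at the centre of its underside, z up. Take it by the knob.
- weight_200: the second largest knob weight (200 g), silver: body 30 mm diameter to 28 mm height, knob 20 mm diameter from 28 to 41 mm; origin at the centre of its underside, z up. Take it by the knob.
- weight_100: the third knob weight (100 g), brass: body 25 mm diameter to 22 mm height, knob 16 mm diameter from 22 to 32 mm; origin at the centre of its underside, z up. Take it by the knob.
- weight_50: the smallest knob weight (50 g), silver: 21 mm diameter, 26 mm high; to the grip it is solid, with straight sides up to 15 mm height, then tapering to 14 mm diameter at the top; origin at the centre of its underside, z up. Take it by the straight sides, with the fingertips reaching down to about 11 mm above its underside, which clears carrier and block.
- block: graded wooden block, 191x66x22 mm high, fixed, at any yaw. Origin: centre of underside; z up, x along the row from largest to smallest bore. Four empty round bores at y=0: x=-62.5 (44 mm wide, 500 g), -11.5 (36 mm, 200 g), +32.5 (30 mm, 100 g), +71.5 mm (26 mm, 50 g). Bores 8 mm deep, blue felt floor 14 mm above the bench; the top 3 mm flare out by 3 mm as lead-in
- carrier: flat aluminium carrier, 226x62x12 mm high, fixed. Origin: centre of underside; z up, x along the row. Four equal round dishes (44 mm wide, black floor 7 mm above the bench) at y=0, x=-78, -26, +26, +78 mm; a wire bail 33 mm high across each end (x=+-109 mm). At the start one weight stands in each dish, nearly centred, in any order
- sample_jar: bystander: white plastic jar with blue cap, 52 mm diameter, 75 mm high, loose; origin at the centre of its underside
- tape_rule: bystander: orange tape measure, 64 x 76 x 33 mm, loose; origin at the centre of its underside
- mortar_cube: bystander: grey mortar cube, 50 mm, loose; origin at the centre of its underside
- core_slice: bystander: slice of a drilled concrete core, 47 mm diameter, 31 mm high, loose; origin at the centre of its underside
Not all that is in view belongs to the job. Leave any purple look-alike of the weight_200 alone.

How it is judged:
At the end, for the whole second after the job is handed in: Each weight stands in its own bore of the block: centre within 6 mm of the bore's centre along and across the block, underside at most 3 mm above the bore's floor, upright within 0.1 rad, at rest, let go; jar, tape measure, mortar cube and core slice within 20 mm of where they were (x of weight_500 in the frame of block between -0.0685 and -0.0565 m and y of weight_500 in the frame of block between -0.006 and 0.006 m and z of each of weight_500, weight_200, weight_100, weight_50 in the frame of block below 0.017 m and angle between each of weight_500, weight_200, weight_100, weight_50's own z axis and vertical below 0.1 rad and linear speed of each of weight_500, weight_200, weight_100, weight_50 below 0.02 m/s and contact force between the fingers and weight_500 below 0.05 N and x of weight_200 in the frame of block between -0.0175 and -0.0055 m and y of weight_200 in the frame of block between -0.006 and 0.006 m and contact force between the fingers and weight_200 below 0.05 N and x of weight_100 in the frame of block between 0.0265 and 0.0385 m and y of weight_100 in the frame of block between -0.006 and 0.006 m and contact force between the fingers and weight_100 below 0.05 N and x of weight_50 in the frame of block between 0.0655 and 0.0775 m and y of weight_50 in the frame of block between -0.006 and 0.006 m and contact force between the fingers and weight_50 below 0.05 N and distance of each of sample_jar, tape_rule, mortar_cube, core_slice from where it was at the start of the episode below 0.02 m); the robot touches nothing.
It fails at once if a weight is knocked over or tipped far (angle between any of weight_500, weight_200, weight_100, weight_50's own z axis and vertical above 0.6 rad).
It fails at once if a weight is dropped: it falls freely, out of the fingers, by more than about 20 mm ((contact force between the fingers and weight_500 below 0.01 N and linear speed of weight_500 above 0.65 m/s) or (contact force between the fingers and weight_200 below 0.01 N and linear speed of weight_200 above 0.65 m/s) or (contact force between the fingers and weight_100 below 0.01 N and linear speed of weight_100 above 0.65 m/s) or (contact force between the fingers and weight_50 below 0.01 N and linear speed of weight_50 above 0.65 m/s)).
It fails at once if the jar, tape measure, mortar cube or core slice is shifted by more than 20 mm (distance of any of sample_jar, tape_rule, mortar_cube, core_slice from where it was at the start of the episode above 0.02 m).
It also fails if it takes over 90 s, if anything falls off the work surface, if the arm or the gripper's body presses on something with over 40 N, if the wrist force passes 120 N, or if a joint passes its speed limit or range.

## Working session

There is one attempt and no reset: what is moved stays moved. The work goes in short steps, Python scripts to look and compute and a tool call to move; the robot and the scene stay as the last step left them, time stands still between calls to the robot, and variables do not carry over. Pictures are saved under pics/ and viewed, at most 14 in all, crops included, and the job is handed in when it is done.

Besides the shell and the picture viewer there is one more tool, called after "Request:" as name(argument=value, ...) on one line, values as JSON. arm_command: Moves the arm, as the interface text tells. Its arguments: {"type":"object","properties":{"moves":{"type":"array"},"grip":{"type":"number"},"newtons":{"type":"number"}},"required":["moves"]}

```bash
mkdir -p pics
python3 - <<'E'
from workcell import read_state, cams
import cv2, numpy as np
s=read_state(); print({k:np.round(v,3).tolist() for k,v in s.items()})
for n in ("top","side"):
    p,d=cams.grab_frame(n); cv2.imwrite(f"pics/{n}0.png",p[:,:,::-1]); np.save(f"{n}_d0.npy",d); np.save(f"{n}_p0.npy",p)
    c=cams.get_calibration(n); print(n,{k:np.round(v,4).tolist() for k,v in c.items()})
print(cams.get_calibration("wrist"))
for t in ["weight_500","weight_200","weight_100","weight_50","block","carrier","sample_jar","tape_rule","mortar_cube","core_slice"]:
    print(t,[(np.round(r["location"],3).tolist(),round(r["score"],2)) for r in cams.landmark_of(t,"top")[:4]])
E
```

```text
{'time': 0.0, 'q': [1.314, 0.616, -0.013, 1.425, 0.008, 1.103, -0.04], 'qd': [-0.0, 0.001, -0.001, -0.0, 0.001, -0.0, -0.0], 'tau': [0.001, -46.922, 0.259, -17.103, 0.01, 0.01, 0.0], 'eef_pos': [0.148, -0.632, 0.2], 'orientation': [-3.139, 0.0, 0.231], 'wrist_force': [-0.803, 0.417, -0.099], 'wrist_torque': [0.049, 0.004, -0.052], 'gripper_force': 0.0, 'opening': 0.085}
top {'mtx': [[391.3111, 0.0, 317.5041], [0.0, 391.3111, 197.4967], [0.0, 0.0, 1.0]], 'position': [0.393, -0.0949, 0.89], 'rotation': [-2.9896, -0.0234, -1.5556]}
side {'mtx': [[490.599, 0.0, 314.8063], [0.0, 490.599, 198.2858], [0.0, 0.0, 1.0]], 'position': [0.5653, -0.9906, 0.6355], 'rotation': [-2.1648, 0.0238, 0.0255]}
{'mtx': array([[309.70691629,   0.        , 313.21899068],
       [  0.        , 309.70691629, 197.89721621],
       [  0.        ,   0.        ,   1.        ]]), 'mount': array([[ 7.81270188e-05, -9.64481175e-01, -2.64151578e-01,
         6.71294135e-02],
       [ 9.99999815e-01, -8.39895866e-05,  6.02432061e-04,
         1.21687607e-03],
       [-6.03220365e-04, -2.64151576e-01,  9.64480990e-01,
  
[... 222 characters left out ...]
.546, -0.182, 0.005], 0.6)]
weight_200 [([0.452, -0.147, 0.005], 0.78), ([0.599, -0.204, 0.006], 0.71), ([0.481, -0.37, -0.001], 0.68), ([0.546, -0.182, 0.005], 0.6)]
weight_100 [([0.452, -0.147, 0.005], 0.78), ([0.599, -0.204, 0.006], 0.71), ([0.481, -0.37, -0.001], 0.68), ([0.546, -0.182, 0.005], 0.6)]
weight_50 [([0.452, -0.147, 0.005], 0.78), ([0.599, -0.204, 0.006], 0.71), ([0.481, -0.37, -0.001], 0.68), ([0.546, -0.182, 0.005], 0.6)]
block [([0.497, 0.105, -0.002], 0.58)]
carrier [([0.523, -0.172, 0.0], 0.97)]
sample_jar []
tape_rule [([0.384, -0.351, -0.006], 0.87)]
mortar_cube [([0.648, -0.135, -0.002], 0.74), ([0.499, 0.106, 0.001], 0.69)]
core_slice [([0.647, 0.064, -0.001], 0.87)]
```

View pics/top0.png

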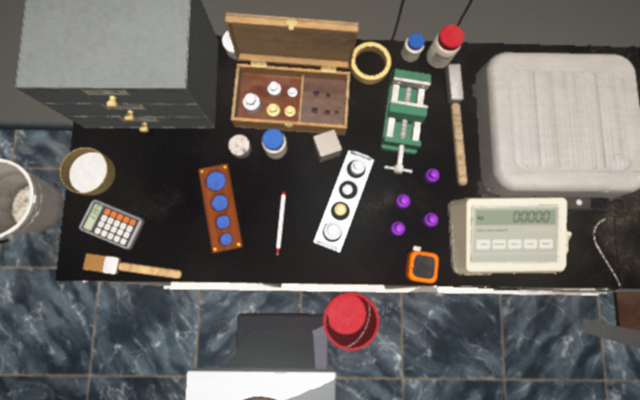

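View pics/side0.png

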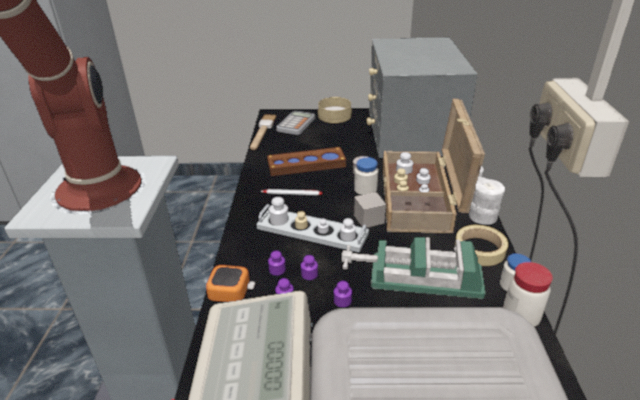

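The carrier is at about (345,200) in the top picture. From the near end to the far end it holds 500 (331,232), 100 brass (340,210), 50 (348,190) and 200 (357,168). The block is at (220,208), with its large bore at the far end (216,181). The purple look-alikes are near (400–432,175–230), and a box of other weights stands at the back. None of those belong to the job.

Next I'll move above the carrier and look with the wrist camera.

Request:
arm_command(moves=[{"offset": [2.9,3.8,0.2],"rotation": [0,0,-2.8]},{"offset": [2.9,3.8,0.2],"rotation": [0,0,-2.8]},{"offset": [2.9,3.8,0.2],"rotation": [0,0,-2.8]},{"offset": [2.9,3.8,0.2],"rotation": [0,0,-2.8]},{"offset": [2.9,3.8,0.2],"rotation": [0,0,-2.8]},{"offset": [2.9,3.8,0.2],"rotation": [0,0,-2.8]},{"offset": [2.9,3.8,0.2],"rotation": [0,0,-2.8]},{"offset": [2.9,3.8,0.2],"rotation": [0,0,-2.8]},{"offset": [2.9,3.8,0.2],"rotation": [0,0,-2.8]},{"offset": [2.9,3.8,0.2],"rotation": [0,0,-2.8]},{"offset": [2.9,3.8,0.2],"rotation": [0,0,-2.8]},{"offset": [2.9,3.8,0.2],"rotation": [0,0,-2.8]}])

```text
time: 1.8
eef_pos: [0.4978, -0.1751, 0.226]
orientation: [3.142, -0.001, -0.358]
wrist_force: [0.3, -0.3, 0.0]
opening: 0.0856
gripper_force: 0.0
```

Request:
arm_command(moves=[{"offset": [0,0,0],"rotation": [0,0,0]},{"offset": [0,0,0],"rotation": [0,0,0]}])

```text
time: 2.0
eef_pos: [0.4975, -0.1752, 0.2255]
orientation: [-3.142, -0.0, -0.351]
wrist_force: [0.1, -1.3, -0.2]
opening: 0.0853
gripper_force: 0.0
```

```bash
cat > h.py <<'E'
from workcell import read_state, cams
import cv2, numpy as np
from scipy.spatial.transform import Rotation as Ro
K=cams.get_calibration("wrist"); M=K["mtx"]; T=K["mount"]
def pose(s):
    A=np.eye(4); A[:3,:3]=Ro.from_euler("xyz",s["orientation"]).as_matrix(); A[:3,3]=s["eef_pos"]; return A
def snap(name):
    s=read_state(); p,d=cams.grab_frame("wrist"); cv2.imwrite(f"pics/{name}.png",p[:,:,::-1])
    A=pose(s)@T; np.savez(f"{name}.npz",p=p,d=d,A=A); return s,p,d,A
def ray(A,u,v):
    x,y=(u-M[0,2])/M[0,0],(v-M[1,2])/M[1,1]; r=np.hypot(x,y)+1e-12
    return A[:3,:3]@np.array([np.sin(r)*x/r,np.sin(r)*y/r,np.cos(r)])
def onz(A,u,v,z):
    d=ray(A,u,v); o=A[:3,3]; return o+d*(z-o[2])/d[2]
def proj(A,P):
    c=A[:3,:3].T@(np.asarray(P)-A[:3,3]); th=np.arctan2(np.hypot(c[0],c[1]),c[2]); n=np.hypot(c[0],c[1])+1e-12
    return M[0,0]*th*c[0]/n+M[0,2], M[1,1]*th*c[1]/n+M[1,2]
E
python3 - <<'E'
from h import *
s,p,d,A=snap("w0"); print(s["time"],s["eef_pos"],s["orientation"],s["q"],A[:3,3])
for t in ["weight_500","block","carrier","sample_jar","tape_rule","mortar_cube","core_slice"]:
    print(t,[(np.round(r["location"],3).tolist(),round(r["score"],2)) for r in cams.landmark_of(t,"wrist")[:6]])
E
```

```text
2.0 [ 0.49748089 -0.17521604  0.22551439] [-3.14151259e+00 -2.19347115e-04 -3.51293199e-01] [ 0.27112457  0.39908116  0.03753501  1.74391927 -0.01742744  0.99869077
 -1.60694435] [ 0.56076806 -0.19920157  0.39899911]
weight_500 [([0.585, -0.377, 0.0], 0.95), ([0.484, -0.366, -0.001], 0.91), ([0.502, -0.166, 0.01], 0.86), ([0.524, -0.31, -0.002], 0.83), ([0.603, -0.204, 0.005], 0.76), ([0.55, -0.182, 0.006], 0.76)]
block [([0.5, 0.101, -0.0], 0.84)]
carrier [([0.523, -0.181, -0.004], 0.92)]
sample_jar [([0.648, -0.013, 0.001], 0.81)]
tape_rule [([0.383, -0.35, -0.004], 0.64)]
mortar_cube [([0.644, -0.136, -0.001], 0.86), ([0.456, -0.147, 0.011], 0.26)]
core_slice [([0.648, 0.065, 0.001], 0.57)]
```

View pics/w0.png

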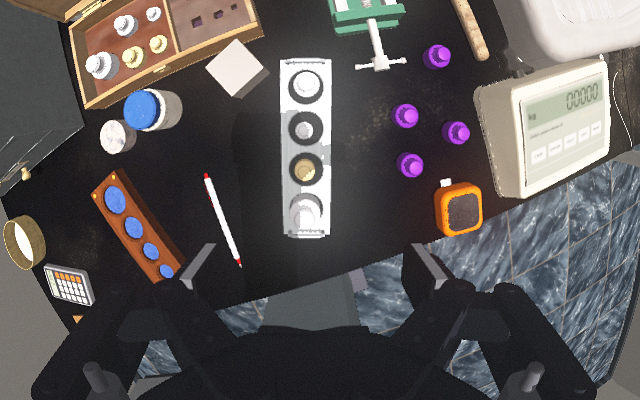

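The wrist picture shows the carrier row with 200 g at (305,86), 50 g at (304,129), brass 100 g at (306,170) and 500 g at (305,213). The block is at about (135,225), with its largest bore at (115,200). The purple look-alikes are at (405–455,55–165). I'll measure now and make an enlarged crop.

```bash
cat >> h.py <<'E'
def cloud(d,A):
    v,u=np.mgrid[:400,:640]; x=(u-M[0,2])/M[0,0]; y=(v-M[1,2])/M[1,1]; r=np.hypot(x,y)+1e-12
    c=np.dstack([np.sin(r)*x/r,np.sin(r)*y/r,np.cos(r)]); c=c/c[:,:,2:]*d[:,:,None]
    W=c@A[:3,:3].T+A[:3,3]; W[d<=0]=np.nan; return W
def rect(W,c,rad,z0,z1):
    m=(np.hypot(W[...,0]-c[0],W[...,1]-c[1])<rad)&(W[...,2]>z0)&(W[...,2]<z1)
    n,L,S,_=cv2.connectedComponentsWithStats(m.astype(np.uint8)); k=1+np.argmax(S[1:,4])
    P=W[L==k]; return cv2.minAreaRect((P[:,:2]*1000).astype(np.float32)), np.median(P[:,2]), len(P)
E
python3 - <<'E'
from h import *
f=np.load("w0.npz"); p,d,A=f["p"],f["d"],f["A"]; W=cloud(d,A)
print("carrier",rect(W,(.523,-.178),.13,.007,.018)); print("block",rect(W,(.5,.103),.115,.016,.028))
for n,c,h in (("500",(.454,-.15),.063),("100",(.502,-.166),.039),("50",(.55,-.182),.033),("200",(.601,-.204),.048)):
    m=(np.hypot(W[...,0]-c[0],W[...,1]-c[1])<.022)&(abs(W[...,2]-h)<.005); P=W[m]; v,u=np.nonzero(m)
    z=(np.hypot(W[...,0]-c[0],W[...,1]-c[1])<.022); print(n,len(P),P.mean(0).round(4),u.mean(),v.mean(),onz(A,u.mean(),v.mean(),h).round(4),"maxz",np.percentile(W[z][:,2],99).round(4))
hsv=cv2.cvtColor(p,cv2.COLOR_RGB2HSV); b=cv2.inRange(hsv,(100,90,60),(125,255,255))
n,L,S,C=cv2.connectedComponentsWithStats(b)
for i in range(1,n):
    if S[i,4]>80: print("blue",S[i],C[i].round(1),onz(A,*C[i],.014).round(4))
cv2.imwrite("pics/crop0.png",cv2.resize(p[40:250,250:360,::-1],None,fx=2.8,fy=2.8,interpolation=cv2.INTER_CUBIC))
E
```

```text
carrier (((524.412841796875, -175.822998046875), (62.88164138793945, 225.03201293945312), 69.73432159423828), np.float64(0.012633727558157892), 6403)
block (((509.3065490722656, 103.3425521850586), (175.87269592285156, 69.7093505859375), 12.745820999145508), np.float64(0.02252543133821544), 3088)
500 333 [ 0.4543 -0.1491  0.0621] 303.95195195195197 218.95495495495496 [ 0.4546 -0.1493  0.063 ] maxz 0.0644
100 150 [ 0.5021 -0.1664  0.0394] 304.0 171.82 [ 0.5021 -0.1664  0.039 ] maxz 0.3598
50 109 [ 0.5479 -0.1825  0.0332] 303.3302752293578 130.40366972477065 [ 0.5479 -0.1825  0.033 ] maxz 0.0346
200 239 [ 0.5987 -0.2045  0.048 ] 305.7615062761506 82.4560669456067 [ 0.5986 -0.2045  0.048 ] maxz 0.0499
blue [ 123   89   37   42 1176] [141.  109.6] [0.66   0.0143 0.014 ]
blue [105 186  21  28 435] [114.6 199.5] [0.5623 0.1176 0.014 ]
blue [125 217  18  21 292] [133.4 227.2] [0.5121 0.1065 0.014 ]
blue [143 243  16  17 196] [150.5 251. ] [0.4685 0.0971 0.014 ]
blue [160 265  14  13 137] [166.2 271.1] [0.4302 0.0885 0.014 ]
```

View pics/crop0.png

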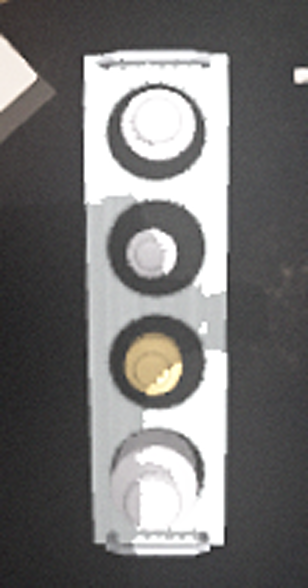

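The crop confirms, from top to bottom, 200 g, 50 g (small silver), brass 100 g and 500 g, all in the carrier. The purple weights are outside it. Next I'll look at the block from close above.

Request:
arm_command(moves=[{"offset": [-0.25,3.93,-0.35],"rotation": [0,0,4.64]},{"offset": [-0.25,3.93,-0.35],"rotation": [0,0,4.64]},{"offset": [-0.25,3.93,-0.35],"rotation": [0,0,4.64]},{"offset": [-0.25,3.93,-0.35],"rotation": [0,0,4.64]},{"offset": [-0.25,3.93,-0.35],"rotation": [0,0,4.64]},{"offset": [-0.25,3.93,-0.35],"rotation": [0,0,4.64]},{"offset": [-0.25,3.93,-0.35],"rotation": [0,0,4.64]},{"offset": [0,0,0],"rotation": [0,0,0]},{"offset": [0,0,0],"rotation": [0,0,0]}], grip=0.5)

```text
time: 3.3
eef_pos: [0.4791, 0.0987, 0.201]
orientation: [3.141, 0.0, 0.213]
wrist_force: [-0.1, -1.5, -0.4]
opening: 0.0427
gripper_force: 0.0
```

Run:
```python
from h import *
s,p,d,A=snap("w1"); print(s["time"],s["eef_pos"],s["orientation"],s["opening"])
W=cloud(d,A)
print("block",rect(W,(.4965,.103),.115,.016,.028)); print("blockz felt")
hsv=cv2.cvtColor(p,cv2.COLOR_RGB2HSV); b=cv2.inRange(hsv,(100,90,60),(125,255,255))
n,L,S,C=cv2.connectedComponentsWithStats(b)
for i in range(1,n):
    if S[i,4]>80: print("blue",S[i],C[i].round(1),onz(A,*C[i],.014).round(4),np.nanmedian(W[L==i],axis=0).round(4))
print("block lm",cams.landmark_of("block","wrist")[:1])
```

```text
3.3 [0.47909575 0.09871411 0.20096735] [3.14145129e+00 1.42818595e-04 2.12569531e-01] 0.042692554656913684
block (((501.55462646484375, 101.79997253417969), (191.02883911132812, 66.85456085205078), 12.316112518310547), np.float64(0.022914744980447543), 6901)
blockz felt
blue [ 432   32   44   44 1481] [453.5  53.9] [ 0.664  -0.0391  0.014 ] [ 0.644  -0.0133  0.0757]
blue [ 295   81   38   38 1117] [313.4  99.8] [0.5625 0.115  0.014 ] [0.5625 0.115  0.0155]
blue [299 129  31  30 722] [313.5 143.9] [0.5123 0.104  0.014 ] [0.5124 0.1041 0.0155]
blue [302 170  25  24 456] [313.8 181.1] [0.4689 0.0943 0.014 ] [0.4692 0.0944 0.0156]
blue [304 204  21  19 307] [314.1 212.7] [0.4304 0.0856 0.014 ] [0.4307 0.0858 0.0155]
block lm [{'location': [0.4974, 0.104, 0.0001], 'score': 0.98}]
```

View pics/w1.png

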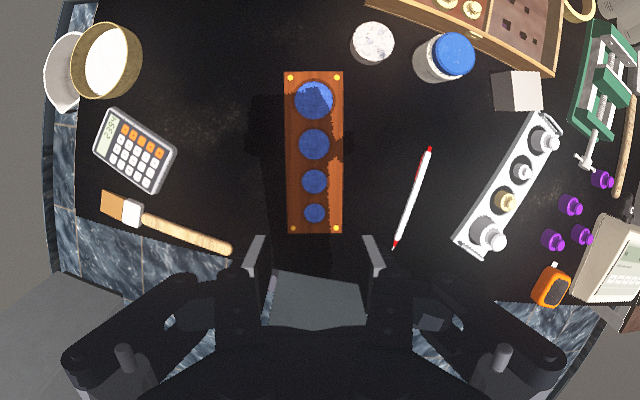

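The block is seen cleanly from above. Its bores are at (313,100), (313,144), (314,181) and (314,213), which gives (.5625,.115), (.5123,.104), (.469,.0944) and (.4305,.0857). These agree with the listed spacing, and the row lies at 12.3°. I'll take the 500 g first.

Request:
arm_command(moves=[{"offset": [-0.35,-3.54,-1.0],"rotation": [0,0,-4.64]},{"offset": [-0.35,-3.54,-1.0],"rotation": [0,0,-4.64]},{"offset": [-0.35,-3.54,-1.0],"rotation": [0,0,-4.64]},{"offset": [-0.35,-3.54,-1.0],"rotation": [0,0,-4.64]},{"offset": [-0.35,-3.54,-1.0],"rotation": [0,0,-4.64]},{"offset": [-0.35,-3.54,-1.0],"rotation": [0,0,-4.64]},{"offset": [-0.35,-3.54,-1.0],"rotation": [0,0,-4.64]},{"offset": [0,0,0],"rotation": [0,0,0]},{"offset": [0,0,0],"rotation": [0,0,0]}])

```text
time: 4.3
eef_pos: [0.4539, -0.1516, 0.1309]
orientation: [3.141, 0.0, -0.36]
wrist_force: [0.3, 0.9, 0.4]
opening: 0.0428
gripper_force: 0.0
```

Run:
```python
from h import *
s,p,d,A=snap("w2"); print(s["time"],s["eef_pos"],s["orientation"],s["opening"])
W=cloud(d,A)
print("carrier",rect(W,(.524,-.176),.13,.007,.018))
for n,c,h in (("500",(.454,-.15),.063),("100",(.502,-.166),.039),("50",(.548,-.182),.033),("200",(.599,-.204),.048)):
    m=(np.hypot(W[...,0]-c[0],W[...,1]-c[1])<.022)&(abs(W[...,2]-h)<.004); P=W[m]; v,u=np.nonzero(m)
    print(n,len(P),np.median(P,0).round(4),u.mean(),v.mean(),onz(A,u.mean(),v.mean(),h).round(4))
print("tcp px",proj(A,s["eef_pos"]))
```

```text
4.3 [ 0.45394782 -0.15156135  0.13092891] [ 3.14100202e+00  3.08592593e-04 -3.60417067e-01] 0.042834057933024104
carrier (((522.13525390625, -175.07533264160156), (62.54244613647461, 221.3688201904297), 69.86106872558594), np.float64(0.012646235656842142), 10987)
500 652 [ 0.4546 -0.1493  0.0624] 308.9325153374233 200.05981595092024 [ 0.4547 -0.1492  0.063 ]
100 286 [ 0.5019 -0.1659  0.0395] 307.993006993007 135.8881118881119 [ 0.5019 -0.166   0.039 ]
50 194 [ 0.5478 -0.1823  0.0333] 307.05670103092785 80.0360824742268 [ 0.5478 -0.1824  0.033 ]
200 384 [ 0.5977 -0.2039  0.0484] 309.9036458333333 15.645833333333334 [ 0.5978 -0.2039  0.048 ]
tcp px (np.float64(311.7467888022588), np.float64(230.51811225938368))
```

View pics/w2.png

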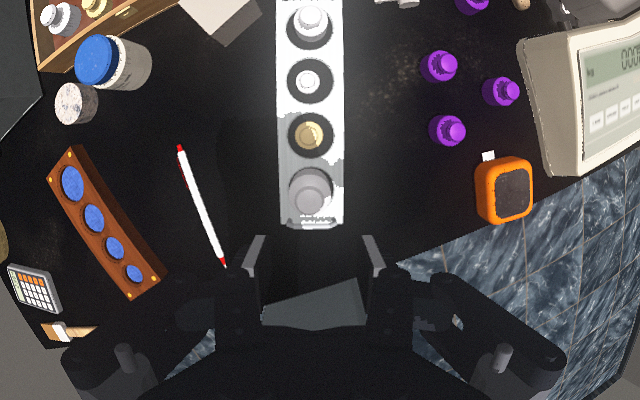

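Fresh measurements agree within 1 mm. The 500 g knob is at about (309,193), between the fingers. Going down.

Request:
arm_command(moves=[{"offset": [0.04,0.1,-1.5],"rotation": [0,0,0.2]},{"offset": [0.03,0.1,-2.0],"rotation": [0,0,0.2]},{"offset": [0,0.03,-2.0],"rotation": [0,0,0]},{"offset": [0,0,-1.5],"rotation": [0,0,0]},{"offset": [0,0,-0.5],"rotation": [0,0,0]},{"offset": [0,0,0],"rotation": [0,0,0]}])

```text
time: 4.95
eef_pos: [0.4555, -0.1461, 0.0559]
orientation: [-3.141, 0.001, -0.347]
wrist_force: [0.3, 0.7, -0.2]
opening: 0.0425
gripper_force: 0.0
```

Request:
arm_command(moves=[{"offset": [0,0,0],"rotation": [0,0,0]},{"offset": [0,0,0],"rotation": [0,0,0]},{"offset": [0,0,0],"rotation": [0,0,0]},{"offset": [0,0,0],"rotation": [0,0,0]},{"offset": [0,0,0],"rotation": [0,0,0]}], grip=0.0, newtons=40)

```text
time: 5.45
eef_pos: [0.4555, -0.1472, 0.0563]
orientation: [-3.141, -0.001, -0.349]
wrist_force: [0.2, -0.1, 0.8]
opening: -0.0003
gripper_force: 0.0
```

Run:
```python
from h import *
s,p,d,A=snap("w3"); print(s["time"],s["eef_pos"],s["orientation"],s["opening"])
q,_=cams.grab_frame("side")
cv2.imwrite("pics/c3.png",np.hstack([p[100:400,160:460,::-1],cv2.resize(q[130:280,220:420,::-1],(400,300))]))
```

```text
5.45 [ 0.45552293 -0.1472149   0.05625726] [-3.14149588e+00 -5.41268100e-04 -3.48731715e-01] -0.00030372564883030786
```

View pics/c3.png

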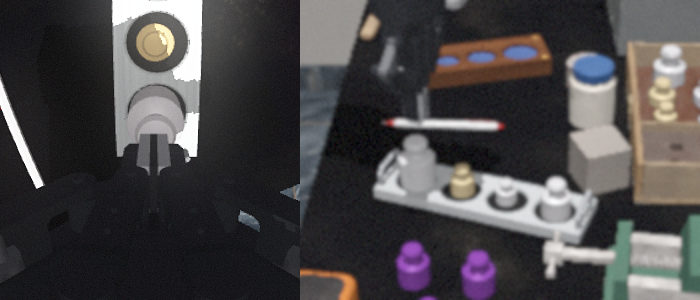

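Run:
```python
from h import *
c=cams.get_calibration("side"); R=Ro.from_euler("xyz",c["rotation"]).as_matrix() if np.asarray(c["rotation"]).ndim==1 else c["rotation"]
t=np.array(c["position"]); m=c["mtx"]
for z in (.048,.063,.09): 
    x=R.T@(np.array([.4546,-.1485,z])-t); print(z,(m@x/x[2])[:2])
q,d=cams.grab_frame("side")
for u,v in ((281,187),(281,183),(278,203),(279,222),(301,222),(323,228)):
    Z=np.median(d[v-1:v+2,u-1:u+2]); print(u,v,Z,(R@(np.linalg.inv(m)@[u,v,1])*Z+t).round(4))
```

```text
0.048 [278.98598617 205.76899514]
0.063 [278.52035427 199.86225848]
0.09 [277.66264497 188.98185485]
281 187 0.995684 [ 0.4626 -0.155   0.099 ]
281 183 0.99238217 [ 0.463  -0.1533  0.1075]
278 203 1.0151013 [ 0.4542 -0.1574  0.0612]
279 222 1.0310179 [ 0.4543 -0.1667  0.0191]
301 222 1.0194107 [ 0.5013 -0.1748  0.025 ]
323 228 1.0074028 [ 0.5471 -0.1902  0.0209]
```

Run:
```python
from h import *
f=np.load("w3.npz"); p,d,A=f["p"],f["d"],f["A"]; W=cloud(d,A); np.set_printoptions(suppress=True)
for v in range(216,300,6): print(v,[W[v,u].round(3).tolist() for u in (308,321)], p[v,315].tolist())
E0=np.array([.4555,-.1472,.0563]); print(A[:3,3]-E0, proj(A,E0), proj(A,E0+[0,0,.03]), proj(A,E0-[0,0,.008]))
for n in ("w1","w2"):
    f=np.load(n+".npz"); W=cloud(f["d"],f["A"]); print(n,[W[v,u].round(3).tolist() for v,u in ((240,260),(250,256),(240,370),(250,377))])
```

```text
216 [[0.466, -0.149, 0.059], [0.463, -0.156, 0.059]] [161, 154, 159]
222 [[0.463, -0.148, 0.062], [0.461, -0.155, 0.063]] [186, 183, 185]
228 [[0.46, -0.146, 0.062], [0.458, -0.154, 0.063]] [178, 176, 179]
234 [[0.468, -0.15, 0.093], [0.465, -0.156, 0.092]] [71, 71, 72]
240 [[0.467, -0.15, 0.099], [0.466, -0.156, 0.1]] [42, 41, 43]
246 [[0.468, -0.15, 0.106], [0.466, -0.155, 0.106]] [43, 44, 45]
252 [[0.467, -0.15, 0.112], [0.466, -0.155, 0.112]] [39, 39, 41]
258 [[0.467, -0.15, 0.118], [0.466, -0.155, 0.119]] [36, 33, 36]
264 [[0.468, -0.15, 0.124], [0.466, -0.155, 0.124]] [44, 44, 44]
270 [[0.465, -0.15, 0.124], [0.466, -0.155, 0.13]] [43, 41, 44]
276 [[0.464, -0.149, 0.126], [0.467, -0.155, 0.134]] [32, 32, 35]
282 [[0.465, -0.15, 0.133], [0.467, -0.155, 0.138]] [36, 38, 42]
288 [[0.463, -0.149, 0.134], [0.465, -0.154, 0.14]] [35, 33, 35]
294 [[0.46, -0.148, 0.133], [0.462, -0.153, 0.139]] [30, 30, 34]
[ 0.0633153  -0.02382402  0.17346302] (np.float64(311.71672075095427), np.float64(230.57038320694127)) (np.float64(311.49783587818104), np.float64(251.86971300014454)) (np.float64(311.76497926286345), np.float64(225.92201435511302))
w1 [[0.485, 0.124, 0.243], [0.485, 0.124, 0.255], [0.496, 0.074, 0.244], [0.497, 0.074, 0.258]]
w2 [[0.474, -0.134, 0.174], [0.473, -0.133, 0.184], [0.456, -0.181, 0.174], [0.456, -0.182, 0.186]]
```

Run:
```python
from h import *
np.set_printoptions(suppress=True)
f=np.load("w2.npz"); W=cloud(f["d"],f["A"])
for v in (300,330,345,360,390): print(v,[W[v,u].round(3).tolist() for u in (150,240,313,390,480)])
m=np.zeros((400,640),bool); m[228:262,230:400]=1; m&=(W[...,2]>.13)&(W[...,2]<.25)
P=W[m]; c=(P-[.4539,-.1516,.1309])@np.array([[np.cos(-.36),np.sin(-.36),0],[np.sin(-.36),-np.cos(-.36),0],[0,0,-1]]).T
for sgn in(-1,1):
    a=c[c[:,1]*sgn>0]; print(sgn,"tool y range",np.percentile(a[:,1],[2,50,98]).round(4),"x",np.percentile(a[:,0],[2,50,98]).round(4),"z max (ahead)",np.percentile(a[:,2],[50,98,99.5]).round(4))
```

```text
300 [[0.485, -0.108, 0.23], [0.478, -0.14, 0.233], [0.11, -0.023, -0.335], [0.462, -0.179, 0.232], [0.447, -0.207, 0.23]]
330 [[0.479, -0.109, 0.239], [0.476, -0.141, 0.245], [0.11, -0.023, -0.219], [0.464, -0.176, 0.246], [0.446, -0.202, 0.241]]
345 [[0.475, -0.108, 0.241], [0.476, -0.142, 0.25], [0.466, -0.157, 0.244], [0.464, -0.175, 0.251], [0.442, -0.201, 0.243]]
360 [[0.471, -0.105, 0.243], [0.479, -0.146, 0.259], [0.466, -0.157, 0.25], [0.467, -0.174, 0.258], [0.443, -0.198, 0.249]]
390 [[0.478, -0.123, 0.265], [nan, nan, nan], [0.465, -0.156, 0.259], [nan, nan, nan], [0.44, -0.194, 0.257]]
-1 tool y range [-0.0335 -0.0239 -0.0203] x [0.0021 0.0117 0.0126] z max (ahead) [-0.0495 -0.0355 -0.0346]
1 tool y range [0.0218 0.0254 0.0353] x [0.0011 0.0117 0.0126] z max (ahead) [-0.0498 -0.0349 -0.034 ]
```

Both cameras agree that the fingertips really stand about 34 mm behind the reported TCP, not 8 mm ahead of it, so the first closing was above the knob. The tip-to-body length of about 75 mm is as stated. I'll use tip z = TCP z + 0.034 from here, reopen and go down the missing 42 mm.

Request:
arm_command(moves=[{"offset": [0,0,0],"rotation": [0,0,0]},{"offset": [0,0,0],"rotation": [0,0,0]},{"offset": [0,0,0],"rotation": [0,0,0]},{"offset": [0,0,0],"rotation": [0,0,0]},{"offset": [0,0,0],"rotation": [0,0,0]}], grip=0.5)

```text
time: 6.1
eef_pos: [0.4554, -0.1471, 0.056]
orientation: [-3.142, 0.0, -0.349]
wrist_force: [-0.2, -0.6, 0.9]
opening: 0.0428
gripper_force: 0.0
```

Request:
arm_command(moves=[{"offset": [-0.05,-0.1,-1.0],"rotation": [0,0,0]},{"offset": [0,0,-1.5],"rotation": [0,0,0]},{"offset": [0,0,-1.0],"rotation": [0,0,0]},{"offset": [0,0,-0.7],"rotation": [0,0,0]},{"offset": [0,0,0],"rotation": [0,0,0]},{"offset": [0,0,0],"rotation": [0,0,0]}])

```text
time: 6.7
eef_pos: [0.4549, -0.1482, 0.0139]
orientation: [-3.142, 0.0, -0.349]
wrist_force: [0.3, -0.1, 0.3]
opening: 0.0429
gripper_force: 0.0
```

Request:
arm_command(moves=[{"offset": [0,0,0],"rotation": [0,0,0]},{"offset": [0,0,0],"rotation": [0,0,0]},{"offset": [0,0,0],"rotation": [0,0,0]},{"offset": [0,0,0],"rotation": [0,0,0]},{"offset": [0,0,0],"rotation": [0,0,0]}], grip=0.0, newtons=50)

```text
time: 7.2
eef_pos: [0.4553, -0.1484, 0.0147]
orientation: [3.142, -0.001, -0.349]
wrist_force: [-0.6, 0.8, 5.5]
opening: 0.0208
gripper_force: 48.9
```

Run:
```python
from h import *
s,p,d,A=snap("w4"); print(s["time"],s["eef_pos"],s["opening"],s["wrist_force"],s["wrist_torque"])
q,_=cams.grab_frame("side")
cv2.imwrite("pics/c4.png",np.hstack([cv2.resize(p[150:300,240:390,::-1],(450,450)),cv2.resize(q[160:260,250:325,::-1],(338,450),interpolation=2)]))
```

```text
7.2 [ 0.45531391 -0.14842318  0.01466301] 0.02081808792479435 [-0.6411879   0.82065982  5.4984247 ] [-0.0489901   0.17229263  0.02680167]
```

View pics/c4.png

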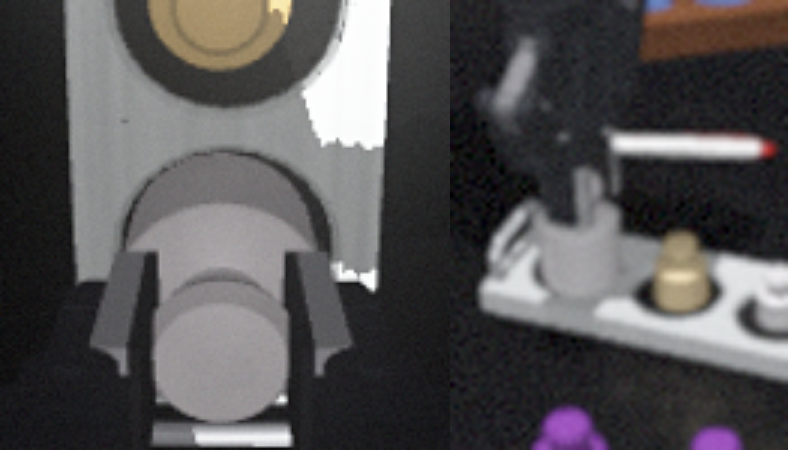

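The fingers stand on either side of the 500 g knob, with the tips just above the body. Lifting.

Request:
arm_command(moves=[{"offset": [0,0,0.5],"rotation": [0,0,0]},{"offset": [0,0,1.0],"rotation": [0,0,0]},{"offset": [0,0,1.5],"rotation": [0,0,0]},{"offset": [0,0,1.5],"rotation": [0,0,0]},{"offset": [0,0,1.0],"rotation": [0,0,0]},{"offset": [0,0,0],"rotation": [0,0,0]}])

```text
time: 7.9
eef_pos: [0.4557, -0.1483, 0.0702]
orientation: [-3.141, -0.003, -0.349]
wrist_force: [0.8, 0.7, -6.0]
opening: 0.0212
gripper_force: 49.2
```

Run:
```python
from h import *
s,p,d,A=snap("w5"); print(s["time"],s["eef_pos"],s["orientation"],s["opening"],s["wrist_force"])
W=cloud(d,A); m=np.zeros((400,640),bool); m[200:310,270:360]=1
z=W[...,2]; zt=.063+.0555
m&=(abs(z-zt)<.006); P=W[m]; v,u=np.nonzero(m); print(len(P),P.mean(0).round(4),np.percentile(P[:,2],[5,50,95]),u.min(),u.max(),v.min(),v.max())
y=s["orientation"][2]; B=np.array([[np.cos(y),np.sin(y)],[np.sin(y),-np.cos(y)]]); r=cv2.minEnclosingCircle((P[:,:2]*1000).astype(np.float32)); print(r); print("tool xy of knob mm",B@(np.array(r[0])-s["eef_pos"][:2]*1000))
cv2.imwrite("pics/c5.png",cv2.resize(p[150:350,213:413,::-1],(500,500)))
```

```text
7.9 [ 0.45566681 -0.14828143  0.07020948] [-3.14125843e+00 -2.67359560e-03 -3.48556456e-01] 0.02120112351942468 [ 0.75099375  0.65981485 -5.97471281]
2426 [ 0.4578 -0.1502  0.1179] [0.11406362 0.11797779 0.12228771] 270 359 239 290
((462.27825927734375, -152.25399780273438), 20.625629425048828)
tool xy of knob mm [7.5706802  1.47559496]
```

View pics/c5.png

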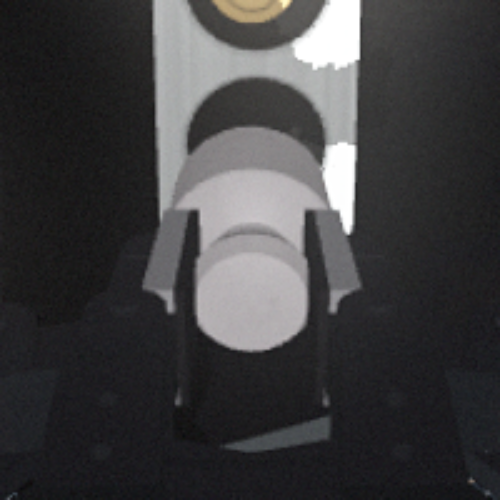

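The weight hangs straight, with its knob top centred at crop (252,300), which is pixel (313.8,270). I'll work out its offset in the tool frame and the placing move.

```bash
cat >> h.py <<'E'
YB=np.radians(12.3)
BORE={"500":(.5625,.115),"200":(.5124,.1041),"100":(.469,.0944),"50":(.4305,.0857)}
def B(y): return np.array([[np.cos(y),np.sin(y)],[np.sin(y),-np.cos(y)]])   # world xy -> tool xy
def place(name,off,s):
    t=np.array(BORE[name])-B(YB).T@off; d=(t-s["eef_pos"][:2])*100
    print(name,"tcp target",t.round(4),"move cm",d.round(2),"yaw deg",round(np.degrees(YB-s["orientation"][2]),1))
E
python3 - <<'E'
from h import *
A=np.load("w5.npz")["A"]; s=read_state(); P=onz(A,313.8,270,.1185); off=B(s["orientation"][2])@(P[:2]-s["eef_pos"][:2]); print(P,off*1000); place("500",off,s)
E
```

```text
[ 0.45457854 -0.14909103  0.1185    ] [-0.11910262  1.06613046]
500 tcp target [0.5624 0.1161] move cm [10.73 26.42] yaw deg 32.3
```

Request:
arm_command(moves=[{"offset": [0.7,1.9,0],"rotation": [0,0,2.3]},{"offset": [1.53,3.77,0],"rotation": [0,0,4.6]},{"offset": [1.53,3.77,0],"rotation": [0,0,4.6]},{"offset": [1.53,3.77,0],"rotation": [0,0,4.6]},{"offset": [1.53,3.77,0],"rotation": [0,0,4.6]},{"offset": [1.53,3.77,0],"rotation": [0,0,4.6]},{"offset": [1.53,3.77,0],"rotation": [0,0,4.6]},{"offset": [0.85,1.9,0],"rotation": [0,0,2.4]},{"offset": [0,0,0],"rotation": [0,0,0]},{"offset": [0,0,0],"rotation": [0,0,0]},{"offset": [0,0,0],"rotation": [0,0,0]}])

```text
time: 9.05
eef_pos: [0.561, 0.1139, 0.068]
orientation: [3.14, 0.003, 0.213]
wrist_force: [-0.5, -0.5, -4.5]
opening: 0.0209
gripper_force: 49.5
```

Run:
```python
from h import *
for i in range(3):
    s,p,d,A=snap("w6"); print(s["time"],s["eef_pos"],s["orientation"],s["opening"])
```

```text
9.05 [0.56101039 0.1139048  0.06796202] [3.1400622  0.0032438  0.21290403] 0.02090157628818174
9.1 [0.56129849 0.11385567 0.06826088] [3.14023223e+00 2.47277424e-03 2.12422564e-01] 0.020587961464992317
9.15 [0.56157871 0.11409377 0.06853732] [3.14050107e+00 1.68690238e-03 2.12582292e-01] 0.021033351016233943
```

View pics/w6.png

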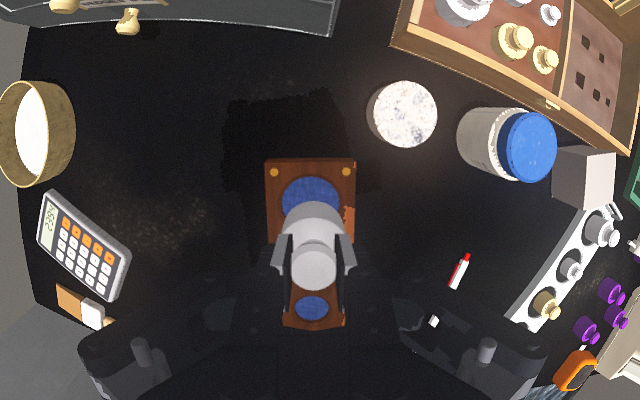

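The 500 g hangs over the large bore (311,195), and the 100 g and other felts are free. I'll correct the sideways error of about 2 mm and lower.

Request:
arm_command(moves=[{"offset": [0.08,0.2,-0.6],"rotation": [0,0,0]},{"offset": [0,0,-1.2],"rotation": [0,0,0]},{"offset": [0,0,-1.0],"rotation": [0,0,0]},{"offset": [0,0,-0.6],"rotation": [0,0,0]},{"offset": [0,0,0],"rotation": [0,0,0]},{"offset": [0,0,0],"rotation": [0,0,0]}])

```text
time: 9.8
eef_pos: [0.563, 0.1181, 0.0347]
orientation: [-3.142, 0.0, 0.215]
wrist_force: [0.6, -0.1, -5.1]
opening: 0.0206
gripper_force: 49.6
```

Request:
arm_command(moves=[{"offset": [-0.05,-0.2,0],"rotation": [0,0,0]},{"offset": [0,0,-0.4],"rotation": [0,0,0]},{"offset": [0,0,-0.4],"rotation": [0,0,0]},{"offset": [0,0,0],"rotation": [0,0,0]},{"offset": [0,0,0],"rotation": [0,0,0]}])

```text
time: 10.3
eef_pos: [0.5624, 0.1161, 0.0268]
orientation: [-3.141, 0.0, 0.215]
wrist_force: [-0.2, -0.1, -5.8]
opening: 0.0207
gripper_force: 49.5
```

Request:
arm_command(moves=[{"offset": [0,0,-0.25],"rotation": [0,0,0]},{"offset": [0,0,-0.2],"rotation": [0,0,0]},{"offset": [0,0,0],"rotation": [0,0,0]},{"offset": [0,0,0],"rotation": [0,0,0]}])

```text
time: 10.7
eef_pos: [0.5624, 0.1161, 0.0224]
orientation: [-3.142, 0.0, 0.215]
wrist_force: [0.5, 0.7, -5.5]
opening: 0.0206
gripper_force: 49.5
```

Request:
arm_command(moves=[{"offset": [0,0,-0.1],"rotation": [0,0,0]},{"offset": [0,0,-0.1],"rotation": [0,0,0]},{"offset": [0,0,0],"rotation": [0,0,0]},{"offset": [0,0,0],"rotation": [0,0,0]}])

```text
time: 11.1
eef_pos: [0.563, 0.1163, 0.0218]
orientation: [-3.142, -0.002, 0.215]
wrist_force: [-2.1, -0.7, 7.2]
opening: 0.0207
gripper_force: 50.4
```

The weight is on the floor of its bore: underside about 14 mm, and the force turned upward. Releasing.

Request:
arm_command(moves=[{"offset": [0,0,0.1],"rotation": [0,0,0]},{"offset": [0,0,0],"rotation": [0,0,0]},{"offset": [0,0,0],"rotation": [0,0,0]},{"offset": [0,0,0],"rotation": [0,0,0]},{"offset": [0,0,0.5],"rotation": [0,0,0]},{"offset": [0,0,1.5],"rotation": [0,0,0]},{"offset": [0,0,2.5],"rotation": [0,0,0]},{"offset": [0,0,2.5],"rotation": [0,0,0]},{"offset": [0,0,2.5],"rotation": [0,0,0]},{"offset": [0,0,0],"rotation": [0,0,0]},{"offset": [0,0,0],"rotation": [0,0,0]}], grip=0.45)

```text
time: 12.2
eef_pos: [0.5627, 0.1161, 0.1171]
orientation: [-3.142, -0.001, 0.215]
wrist_force: [0.3, 0.2, -0.6]
opening: 0.0382
gripper_force: 0.0
```

```bash
cat >> h.py <<'E'
def knob(W,A,c,h,rad=.022,tol=.004):
    m=(np.hypot(W[...,0]-c[0],W[...,1]-c[1])<rad)&(abs(W[...,2]-h)<tol); v,u=np.nonzero(m)
    return len(u),np.percentile(W[m][:,2],95).round(4),onz(A,u.mean(),v.mean(),h)[:2]
def inblock(P):
    o=np.array(BORE["500"])-.0625*np.array([np.cos(YB),np.sin(YB)]); d=P-o
    return (np.array([-d@[np.cos(YB),np.sin(YB)], d@[np.sin(YB),-np.cos(YB)]])*1000).round(1)
E
python3 - <<'E'
from h import *
s,p,d,A=snap("w7"); print(s["time"],s["eef_pos"],s["orientation"],s["opening"])
W=cloud(d,A); n,z,P=knob(W,A,BORE["500"],.070); print(n,z,P,inblock(P))
print((np.array([.4698+.0322,-.165])-s["eef_pos"][:2])*100)
E
```

```text
12.2 [0.5626948  0.11607606 0.11707752] [-3.14158989e+00 -1.25168073e-03  2.15099826e-01] 0.03821407353050085
755 0.0709 [0.56189008 0.11446739] [-61.8   0.4]
[ -6.06947975 -28.10760608]
```

The 500 g stands at (−61.8, 0.4) mm in the block frame, with its top at 71 mm. Next is the 200 g.

Request:
arm_command(moves=[{"offset": [0.2,-2.0,0],"rotation": [0,0,-2.0]},{"offset": [0.45,-4.0,0],"rotation": [0,0,-4.0]},{"offset": [0.45,-4.0,0],"rotation": [0,0,-4.0]},{"offset": [0.45,-4.0,0],"rotation": [0,0,-4.0]},{"offset": [0.45,-4.0,-0.5],"rotation": [0,0,-4.0]},{"offset": [0.45,-4.0,-1.0],"rotation": [0,0,-4.0]},{"offset": [0.45,-4.0,-1.0],"rotation": [0,0,-4.0]},{"offset": [0.45,-4.0,-0.5],"rotation": [0,0,-4.0]},{"offset": [0.25,-1.9,0],"rotation": [0,0,-2.3]},{"offset": [0,0,0],"rotation": [0,0,0]},{"offset": [0,0,0],"rotation": [0,0,0]},{"offset": [0,0,0],"rotation": [0,0,0]}])

```text
time: 13.45
eef_pos: [0.5989, -0.1996, 0.0866]
orientation: [-3.139, 0.001, -0.345]
wrist_force: [0.0, -0.4, 0.6]
opening: 0.0385
gripper_force: 0.0
```

```bash
cat >> h.py <<'E'
def grasp(W,A,s,c,h,tipz):
    n,z,P=knob(W,A,c,h); y=s["orientation"][2]; t=P-B(y).T@[0,.00107]
    print("knob",n,z,P.round(4),"move cm",((t-s["eef_pos"][:2])*100).round(2),"dz",round((tipz-.034-s["eef_pos"][2])*100,2),"yaw",np.degrees(y).round(1),"eef",s["eef_pos"].round(4),s["time"],s["opening"])
E
python3 - <<'E'
from h import *
s,p,d,A=snap("w8"); s,p,d,A=snap("w8"); W=cloud(d,A); grasp(W,A,s,(.598,-.204),.048,.0375)
P=W[(np.hypot(W[...,0]-.645,W[...,1]+.136)<.045)&(abs(W[...,2]-.05)<.005)]; print("cube",cv2.minAreaRect((P[:,:2]*1000).astype(np.float32)))
E
```

```text
knob 550 0.0498 [ 0.5996 -0.2046] move cm [ 0.1  -0.39] dz -8.32 yaw -19.7 eef [ 0.599  -0.1997  0.0867] 13.5 0.03878649001817203
cube ((656.8609619140625, -136.7501678466797), (68.00630950927734, 61.267601013183594), 19.681236267089844)
```

Request:
arm_command(moves=[{"offset": [0.05,-0.33,-1.0],"rotation": [0,0,-0.3]},{"offset": [0,0,-2.0],"rotation": [0,0,0]},{"offset": [0,0,-2.0],"rotation": [0,0,0]},{"offset": [0,0,-1.5],"rotation": [0,0,0]},{"offset": [0,0,-0.5],"rotation": [0,0,0]},{"offset": [0,0,0],"rotation": [0,0,0]},{"offset": [0,0,0],"rotation": [0,0,0]}])

```text
time: 14.25
eef_pos: [0.5997, -0.2064, 0.0171]
orientation: [-3.142, -0.001, -0.354]
wrist_force: [-0.4, -0.5, 0.9]
opening: 0.0387
gripper_force: 0.0
```

Run:
```python
from h import *
s,p,d,A=snap("w9"); W=cloud(d,A); grasp(W,A,s,(.599,-.204),.048,.0375)
cv2.imwrite("pics/c9.png",cv2.resize(p[150:350,213:413,::-1],(400,400)))
```

```text
knob 1056 0.0498 [ 0.6004 -0.2047] move cm [0.11 0.27] dz -1.36 yaw -20.3 eef [ 0.5997 -0.2064  0.0171] 14.25 0.03870229443876191
```

View pics/c9.png

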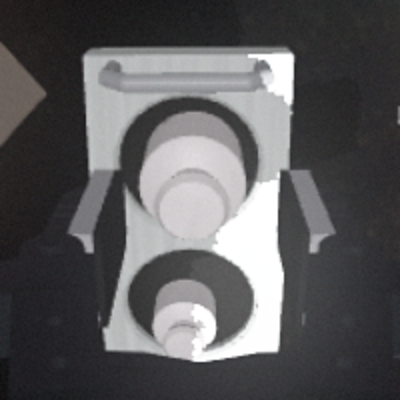

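The 200 g knob is at crop (192,205) and the finger middle at about (200,205), so it needs about 2.5 mm sideways. Going down and closing.

Request:
arm_command(moves=[{"offset": [0.09,0.25,-0.4],"rotation": [0,0,0]},{"offset": [0,0,-0.5],"rotation": [0,0,0]},{"offset": [0,0,-0.45],"rotation": [0,0,0]},{"offset": [0,0,0],"rotation": [0,0,0]},{"offset": [0,0,0],"rotation": [0,0,0]}])

```text
time: 14.8
eef_pos: [0.5997, -0.2038, 0.0027]
orientation: [3.142, 0.0, -0.354]
wrist_force: [-0.5, -0.1, 0.1]
opening: 0.0383
gripper_force: 0.0
```

Request:
arm_command(moves=[{"offset": [0,0,0],"rotation": [0,0,0]},{"offset": [0,0,0],"rotation": [0,0,0]},{"offset": [0,0,0],"rotation": [0,0,0]},{"offset": [0,0,0],"rotation": [0,0,0]},{"offset": [0,0,0],"rotation": [0,0,0]}], grip=0.0, newtons=40)

```text
time: 15.3
eef_pos: [0.6001, -0.204, 0.0035]
orientation: [3.141, -0.001, -0.354]
wrist_force: [-0.3, 0.6, 3.5]
opening: 0.0159
gripper_force: 39.1
```

Request:
arm_command(moves=[{"offset": [0,0,0.5],"rotation": [0,0,0]},{"offset": [0,0,1.5],"rotation": [0,0,0]},{"offset": [0,0,2.0],"rotation": [0,0,0]},{"offset": [0,0,1.5],"rotation": [0,0,0]},{"offset": [0,0,0],"rotation": [0,0,0]},{"offset": [0,0,0],"rotation": [0,0,0]}])

```text
time: 15.9
eef_pos: [0.5999, -0.2036, 0.0583]
orientation: [-3.141, -0.0, -0.354]
wrist_force: [0.2, 0.4, -2.7]
opening: 0.0162
gripper_force: 39.3
```

```bash
cat >> h.py <<'E'
def held(name,p,A,s,ztop,px):
    # knob-top disc: bright blob between the fingers
    g=cv2.cvtColor(p,cv2.COLOR_RGB2GRAY); u,v=proj(A,[*s["eef_pos"][:2],ztop])
    print("expected centre px",round(u,1),round(v,1)); P=onz(A,*(px or (u,v)),ztop); off=B(s["orientation"][2])@(P[:2]-s["eef_pos"][:2]); print("off mm",off*1000); place(name,off,s)
E
python3 - <<'E'
from h import *
s,p,d,A=snap("w10"); print(s["time"],s["eef_pos"],s["opening"],s["wrist_force"])
zt=s["eef_pos"][2]+.0035+.041; held("200",p,A,s,zt,None)
cv2.imwrite("pics/c10.png",cv2.resize(p[150:350,213:413,::-1],(600,600)))
E
```

```text
15.9 [ 0.59989265 -0.20363509  0.05833492] 0.0161636724188387 [ 0.2235123   0.40395732 -2.72821467]
expected centre px 311.4 264.9
off mm [1.13242160e-09 2.98721611e-11]
200 tcp target [0.5124 0.1041] move cm [-8.75 30.77] yaw deg 32.6
```

View pics/c10.png

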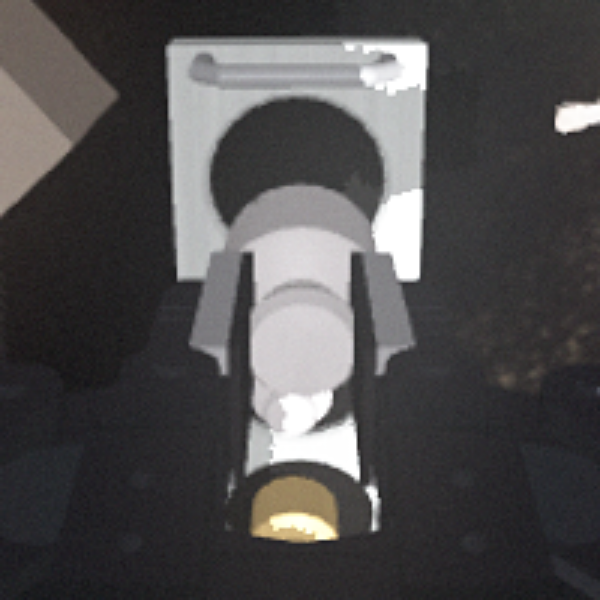

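Request:
arm_command(moves=[{"offset": [-0.54,1.9,0],"rotation": [0,0,2.0]},{"offset": [-0.96,3.4,0],"rotation": [0,0,3.6]},{"offset": [-0.96,3.4,0],"rotation": [0,0,3.6]},{"offset": [-0.96,3.4,0],"rotation": [0,0,3.6]},{"offset": [-0.96,3.4,0],"rotation": [0,0,3.6]},{"offset": [-0.96,3.4,0],"rotation": [0,0,3.6]},{"offset": [-0.96,3.4,0],"rotation": [0,0,3.6]},{"offset": [-0.96,3.4,0],"rotation": [0,0,3.6]},{"offset": [-0.96,3.4,0],"rotation": [0,0,3.6]},{"offset": [-0.51,1.8,0],"rotation": [0,0,1.8]},{"offset": [0,0,0],"rotation": [0,0,0]},{"offset": [0,0,0],"rotation": [0,0,0]}])

```text
time: 17.15
eef_pos: [0.5122, 0.1047, 0.0574]
orientation: [3.141, 0.001, 0.215]
wrist_force: [-0.4, 0.2, -2.4]
opening: 0.016
gripper_force: 39.5
```

Request:
arm_command(moves=[{"offset": [0,0,-0.5],"rotation": [0,0,0]},{"offset": [0,0,-1.0],"rotation": [0,0,0]},{"offset": [0,0,-1.0],"rotation": [0,0,0]},{"offset": [0,0,-0.5],"rotation": [0,0,0]},{"offset": [0,0,0],"rotation": [0,0,0]},{"offset": [0,0,0],"rotation": [0,0,0]},{"offset": [0,0,0],"rotation": [0,0,0]}])

```text
time: 17.85
eef_pos: [0.5129, 0.1054, 0.0283]
orientation: [-3.141, -0.001, 0.215]
wrist_force: [-0.0, 0.3, -3.4]
opening: 0.0161
gripper_force: 39.5
```

Request:
arm_command(moves=[{"offset": [-0.03,0,-0.5],"rotation": [0,0,0]},{"offset": [0,0,-0.5],"rotation": [0,0,0]},{"offset": [0,0,-0.3],"rotation": [0,0,0]},{"offset": [0,0,-0.2],"rotation": [0,0,0]},{"offset": [0,0,0],"rotation": [0,0,0]},{"offset": [0,0,0],"rotation": [0,0,0]}])

```text
time: 18.45
eef_pos: [0.5123, 0.1053, 0.013]
orientation: [-3.142, -0.0, 0.215]
wrist_force: [0.1, 0.4, -2.0]
opening: 0.0161
gripper_force: 39.5
```

Request:
arm_command(moves=[{"offset": [0,0,-0.15],"rotation": [0,0,0]},{"offset": [0,0,-0.15],"rotation": [0,0,0]},{"offset": [0,0,-0.1],"rotation": [0,0,0]},{"offset": [0,0,0],"rotation": [0,0,0]},{"offset": [0,0,0],"rotation": [0,0,0]}])

```text
time: 18.95
eef_pos: [0.5127, 0.1054, 0.0103]
orientation: [-3.142, -0.001, 0.215]
wrist_force: [-2.2, -0.5, 8.4]
opening: 0.0156
gripper_force: 41.7
```

Contact with the floor at the expected height. Releasing and backing off.

Request:
arm_command(moves=[{"offset": [0,0,0.1],"rotation": [0,0,0]},{"offset": [0,0,0],"rotation": [0,0,0]},{"offset": [0,0,0],"rotation": [0,0,0]},{"offset": [0,0,0],"rotation": [0,0,0]},{"offset": [0,0,0.5],"rotation": [0,0,0]},{"offset": [0,0,1.5],"rotation": [0,0,0]},{"offset": [0,0,2.5],"rotation": [0,0,0]},{"offset": [0,0,2.5],"rotation": [0,0,0]},{"offset": [0,0,1.5],"rotation": [0,0,0]},{"offset": [0,0,0],"rotation": [0,0,0]},{"offset": [0,0,0],"rotation": [0,0,0]}], grip=0.45)

```text
time: 20.05
eef_pos: [0.5121, 0.1052, 0.0949]
orientation: [-3.142, -0.0, 0.215]
wrist_force: [-0.3, -0.6, -0.4]
opening: 0.0385
gripper_force: 0.0
```

Run:
```python
from h import *
s,p,d,A=snap("w11"); print(s["time"],s["eef_pos"],s["orientation"],s["opening"])
W=cloud(d,A)
for n,h in (("500",.07),("200",.055)): k,z,P=knob(W,A,BORE[n],h); print(n,k,z,P,inblock(P))
for n,c in (("100",(.502,-.166)),("50",(.5478,-.1824))):
    print(n,((np.array(c)-B(-.349).T@[0,.0011]-s["eef_pos"][:2])*100).round(2))
```

```text
20.05 [0.51208998 0.10520295 0.09494225] [-3.14155663e+00 -6.02219779e-05  2.15091676e-01] 0.038503307820808616
500 1063 0.071 [0.56086738 0.11454355] [-60.8   0.1]
200 547 0.0567 [0.5122523  0.10410063] [-11.1  -0.1]
100 [ -0.97 -27.02]
50 [  3.61 -28.66]
```

200 g at (−11.1, −0.1) mm and seated. Next is the brass 100 g.

Request:
arm_command(moves=[{"offset": [-0.06,-1.75,0],"rotation": [0,0,-2.1]},{"offset": [-0.12,-3.36,0],"rotation": [0,0,-4.0]},{"offset": [-0.12,-3.36,0],"rotation": [0,0,-4.0]},{"offset": [-0.12,-3.36,-0.5],"rotation": [0,0,-4.0]},{"offset": [-0.12,-3.36,-0.7],"rotation": [0,0,-4.0]},{"offset": [-0.12,-3.36,-0.7],"rotation": [0,0,-4.0]},{"offset": [-0.12,-3.36,-0.7],"rotation": [0,0,-4.0]},{"offset": [-0.12,-3.36,-0.7],"rotation": [0,0,-4.0]},{"offset": [-0.07,-1.75,-0.2],"rotation": [0,0,-2.2]},{"offset": [0,0,0],"rotation": [0,0,0]},{"offset": [0,0,0],"rotation": [0,0,0]},{"offset": [0,0,0],"rotation": [0,0,0]}])

```text
time: 21.3
eef_pos: [0.503, -0.1623, 0.0601]
orientation: [-3.14, 0.0, -0.345]
wrist_force: [0.7, 1.1, -0.7]
opening: 0.0387
gripper_force: 0.0
```

Request:
arm_command(moves=[{"offset": [0,0,-1.0],"rotation": [0,0,0]},{"offset": [0,0,-1.0],"rotation": [0,0,0]},{"offset": [0,0,-1.0],"rotation": [0,0,0]},{"offset": [0,0,0],"rotation": [0,0,0]},{"offset": [0,0,0],"rotation": [0,0,0]}])

```text
time: 21.8
eef_pos: [0.5023, -0.1647, 0.0294]
orientation: [3.142, 0.001, -0.348]
wrist_force: [-0.4, 0.2, 0.4]
opening: 0.0387
gripper_force: 0.0
```

Run:
```python
from h import *
s,p,d,A=snap("w12"); W=cloud(d,A); grasp(W,A,s,(.502,-.166),.039,.0315)
u,v=proj(A,[*(s["eef_pos"][:2]+B(s["orientation"][2]).T@[0,.00107]),.039]); print("target px",u,v)
hsv=cv2.cvtColor(p,cv2.COLOR_RGB2HSV); 
cv2.imwrite("pics/c12.png",cv2.resize(p[150:300,238:388,::-1],(450,450)))
```

```text
knob 601 0.0407 [ 0.5028 -0.1664] move cm [ 0.09 -0.06] dz -3.19 yaw -20.0 eef [ 0.5023 -0.1647  0.0294] 21.8 0.038671232404890614
target px 313.5405014202793 236.61492901069573
```

View pics/c12.png

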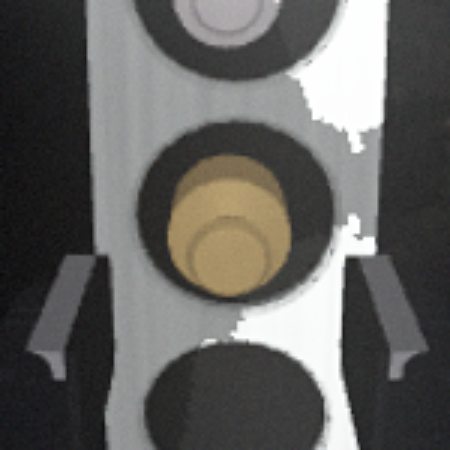

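The brass knob is at (314.3,236) against the expected (313.5,236.6), so it is aligned. Down and close.

Request:
arm_command(moves=[{"offset": [0.02,-0.03,-0.7],"rotation": [0,0,0]},{"offset": [0,0,-1.2],"rotation": [0,0,0]},{"offset": [0,0,-0.8],"rotation": [0,0,0]},{"offset": [0,0,-0.45],"rotation": [0,0,0]},{"offset": [0,0,0],"rotation": [0,0,0]},{"offset": [0,0,0],"rotation": [0,0,0]}])

```text
time: 22.45
eef_pos: [0.5028, -0.1652, -0.0017]
orientation: [-3.142, 0.0, -0.349]
wrist_force: [0.6, 0.5, 0.4]
opening: 0.0384
gripper_force: 0.0
```

Request:
arm_command(moves=[{"offset": [0,0,0],"rotation": [0,0,0]},{"offset": [0,0,0],"rotation": [0,0,0]},{"offset": [0,0,0],"rotation": [0,0,0]},{"offset": [0,0,0],"rotation": [0,0,0]},{"offset": [0,0,0],"rotation": [0,0,0]}], grip=0.0, newtons=30)

```text
time: 22.95
eef_pos: [0.5031, -0.1655, -0.0011]
orientation: [3.142, -0.001, -0.349]
wrist_force: [-2.0, 0.2, 3.2]
opening: 0.0127
gripper_force: 29.3
```

Request:
arm_command(moves=[{"offset": [0,0,0.5],"rotation": [0,0,0]},{"offset": [0,0,1.5],"rotation": [0,0,0]},{"offset": [0,0,2.0],"rotation": [0,0,0]},{"offset": [0,0,1.5],"rotation": [0,0,0]},{"offset": [0,0,0],"rotation": [0,0,0]},{"offset": [0,0,0],"rotation": [0,0,0]}])

```text
time: 23.55
eef_pos: [0.5025, -0.1649, 0.0533]
orientation: [-3.141, 0.0, -0.348]
wrist_force: [-0.7, 0.5, -1.6]
opening: 0.012
gripper_force: 29.3
```

Run:
```python
from h import *
s,p,d,A=snap("w13"); print(s["time"],s["eef_pos"],s["opening"],s["wrist_force"],s["gripper_force"])
zt=s["eef_pos"][2]+.010+.032; held("100",p,A,s,zt,None)
cv2.imwrite("pics/c13.png",cv2.resize(p[180:330,238:388,::-1],(450,450)))
```

```text
23.55 [ 0.50254399 -0.16494183  0.05328716] 0.012005377724337464 [-0.7156875   0.54082611 -1.56543807] 29.29993310362761
expected centre px 311.4 262.6
off mm [1.12806252e-09 3.06643509e-11]
100 tcp target [0.469  0.0944] move cm [-3.35 25.93] yaw deg 32.3
```

View pics/c13.png

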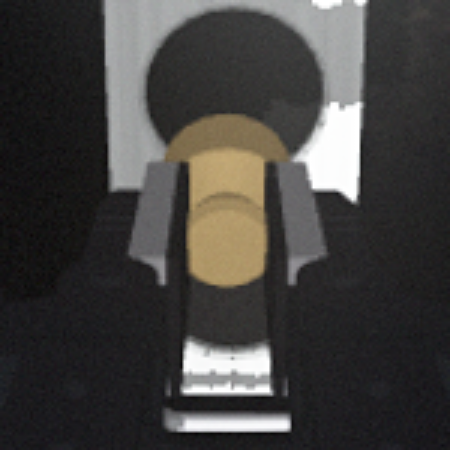

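The knob is centred at (313.7,262). That was the last picture I may view, so I'll check numerically from here. Carrying it to the third bore.

Request:
arm_command(moves=[{"offset": [-0.22,1.7,0],"rotation": [0,0,2.1]},{"offset": [-0.42,3.24,0],"rotation": [0,0,4.0]},{"offset": [-0.42,3.24,0],"rotation": [0,0,4.0]},{"offset": [-0.42,3.24,0],"rotation": [0,0,4.0]},{"offset": [-0.42,3.24,0],"rotation": [0,0,4.0]},{"offset": [-0.42,3.24,0],"rotation": [0,0,4.0]},{"offset": [-0.42,3.24,0],"rotation": [0,0,4.0]},{"offset": [-0.42,3.24,0],"rotation": [0,0,4.0]},{"offset": [-0.25,1.67,0],"rotation": [0,0,2.2]},{"offset": [0,0,0],"rotation": [0,0,0]},{"offset": [0,0,0],"rotation": [0,0,0]}])

```text
time: 24.7
eef_pos: [0.4677, 0.0956, 0.0529]
orientation: [-3.142, 0.002, 0.217]
wrist_force: [0.5, -0.0, -0.3]
opening: 0.0126
gripper_force: 29.4
```

Request:
arm_command(moves=[{"offset": [0,0,-0.5],"rotation": [0,0,0]},{"offset": [0,0,-1.0],"rotation": [0,0,0]},{"offset": [0,0,-1.0],"rotation": [0,0,0]},{"offset": [0,0,-0.5],"rotation": [0,0,0]},{"offset": [0,0,0],"rotation": [0,0,0]},{"offset": [0,0,0],"rotation": [0,0,0]},{"offset": [0,0,0],"rotation": [0,0,0]}])

```text
time: 25.4
eef_pos: [0.469, 0.0953, 0.0237]
orientation: [-3.142, -0.001, 0.215]
wrist_force: [-0.1, 0.8, -1.3]
opening: 0.0122
gripper_force: 29.4
```

Request:
arm_command(moves=[{"offset": [-0.03,0.02,-0.5],"rotation": [0,0,0]},{"offset": [0,0,-0.5],"rotation": [0,0,0]},{"offset": [0,0,-0.3],"rotation": [0,0,0]},{"offset": [0,0,-0.2],"rotation": [0,0,0]},{"offset": [0,0,0],"rotation": [0,0,0]},{"offset": [0,0,0],"rotation": [0,0,0]}])

```text
time: 26.0
eef_pos: [0.4684, 0.0955, 0.0084]
orientation: [-3.142, 0.0, 0.215]
wrist_force: [-0.1, 0.3, -0.3]
opening: 0.0126
gripper_force: 29.4
```

Request:
arm_command(moves=[{"offset": [0,0,-0.15],"rotation": [0,0,0]},{"offset": [0,0,-0.15],"rotation": [0,0,0]},{"offset": [0,0,-0.1],"rotation": [0,0,0]},{"offset": [0,0,0],"rotation": [0,0,0]},{"offset": [0,0,0],"rotation": [0,0,0]}])

```text
time: 26.5
eef_pos: [0.4688, 0.0956, 0.0058]
orientation: [-3.142, -0.001, 0.215]
wrist_force: [-1.7, 0.0, 10.8]
opening: 0.0126
gripper_force: 30.3
```

Contact at the expected floor height. Releasing.

Request:
arm_command(moves=[{"offset": [0,0,0.1],"rotation": [0,0,0]},{"offset": [0,0,0],"rotation": [0,0,0]},{"offset": [0,0,0],"rotation": [0,0,0]},{"offset": [0,0,0],"rotation": [0,0,0]},{"offset": [0,0,0.5],"rotation": [0,0,0]},{"offset": [0,0,1.5],"rotation": [0,0,0]},{"offset": [0,0,2.5],"rotation": [0,0,0]},{"offset": [0,0,2.5],"rotation": [0,0,0]},{"offset": [0,0,1.5],"rotation": [0,0,0]},{"offset": [0,0,0],"rotation": [0,0,0]},{"offset": [0,0,0],"rotation": [0,0,0]}], grip=0.45)

```text
time: 27.6
eef_pos: [0.4682, 0.0954, 0.0904]
orientation: [-3.142, -0.0, 0.215]
wrist_force: [-0.7, -0.1, -0.2]
opening: 0.0384
gripper_force: 0.0
```

Run:
```python
from h import *
s,p,d,A=snap("w14"); print(s["time"],s["eef_pos"],s["orientation"],s["opening"])
W=cloud(d,A)
for n,h in (("500",.07),("200",.055),("100",.046)): k,z,P=knob(W,A,BORE[n],h); print(n,k,z,P,inblock(P))
print("50",((np.array((.5478,-.1824))-B(-.349).T@[0,.0011]-s["eef_pos"][:2])*100).round(2))
```

```text
27.6 [0.46819775 0.09537091 0.09041117] [-3.14156572e+00 -3.63290464e-05  2.15022667e-01] 0.038368528305177646
500 1095 0.0709 [0.55987319 0.11429589] [-59.8   0.1]
200 650 0.0567 [0.51153415 0.10398017] [-10.4  -0.1]
100 364 0.0479 [0.46814022 0.09397175] [34.2  0.4]
50 [  8.   -27.67]
```

Request:
arm_command(moves=[{"offset": [0.5,-1.8,0],"rotation": [0,0,-2.1]},{"offset": [1.0,-3.44,0],"rotation": [0,0,-4.0]},{"offset": [1.0,-3.44,0],"rotation": [0,0,-4.0]},{"offset": [1.0,-3.44,-0.5],"rotation": [0,0,-4.0]},{"offset": [1.0,-3.44,-0.7],"rotation": [0,0,-4.0]},{"offset": [1.0,-3.44,-0.7],"rotation": [0,0,-4.0]},{"offset": [1.0,-3.44,-0.7],"rotation": [0,0,-4.0]},{"offset": [1.0,-3.44,-0.7],"rotation": [0,0,-4.0]},{"offset": [0.5,-1.8,-0.2],"rotation": [0,0,-2.2]},{"offset": [0,0,0],"rotation": [0,0,0]},{"offset": [0,0,0],"rotation": [0,0,0]},{"offset": [0,0,0],"rotation": [0,0,0]}])

```text
time: 28.85
eef_pos: [0.5482, -0.1783, 0.0554]
orientation: [-3.14, 0.001, -0.345]
wrist_force: [0.2, 0.4, -0.4]
opening: 0.0383
gripper_force: 0.0
```

Request:
arm_command(moves=[{"offset": [0,0,-1.0],"rotation": [0,0,0]},{"offset": [0,0,-1.0],"rotation": [0,0,0]},{"offset": [0,0,-1.0],"rotation": [0,0,0]},{"offset": [0,0,0],"rotation": [0,0,0]},{"offset": [0,0,0],"rotation": [0,0,0]},{"offset": [0,0,0],"rotation": [0,0,0]}])

```text
time: 29.45
eef_pos: [0.5486, -0.1815, 0.0256]
orientation: [-3.142, -0.001, -0.349]
wrist_force: [-0.2, -0.4, 1.3]
opening: 0.0383
gripper_force: 0.0
```

Run:
```python
from h import *
s,p,d,A=snap("w15"); W=cloud(d,A); grasp(W,A,s,(.5478,-.1824),.033,.018)
m=(np.hypot(W[...,0]-.5478,W[...,1]+.1824)<.022)&(W[...,2]>.03)&(W[...,2]<.036); v,u=np.nonzero(m)
print(cv2.minEnclosingCircle(np.c_[u,v].astype(np.float32)),u.min(),u.max(),v.min(),v.max())
u,v=proj(A,[*(s["eef_pos"][:2]+B(s["orientation"][2]).T@[0,.00107]),.033]); print("target px",u,v)
```

```text
knob 413 0.0344 [ 0.5486 -0.1826] move cm [ 0.03 -0.01] dz -4.16 yaw -20.0 eef [ 0.5486 -0.1815  0.0256] 29.45 0.0383283776792642
((313.0909118652344, 235.0), 12.13228988647461) 301 325 224 245
target px 313.53273441998505 235.1219892070684
```

Request:
arm_command(moves=[{"offset": [0,0,-1.0],"rotation": [0,0,0]},{"offset": [0,0,-1.5],"rotation": [0,0,0]},{"offset": [0,0,-1.0],"rotation": [0,0,0]},{"offset": [0,0,-0.65],"rotation": [0,0,0]},{"offset": [0,0,0],"rotation": [0,0,0]},{"offset": [0,0,0],"rotation": [0,0,0]},{"offset": [0,0,0],"rotation": [0,0,0]}])

```text
time: 30.2
eef_pos: [0.5489, -0.1815, -0.0155]
orientation: [-3.142, -0.001, -0.349]
wrist_force: [0.4, 0.8, -0.1]
opening: 0.0383
gripper_force: 0.0
```

Request:
arm_command(moves=[{"offset": [0,0,0],"rotation": [0,0,0]},{"offset": [0,0,0],"rotation": [0,0,0]},{"offset": [0,0,0],"rotation": [0,0,0]},{"offset": [0,0,0],"rotation": [0,0,0]},{"offset": [0,0,0],"rotation": [0,0,0]}], grip=0.0, newtons=30)

```text
time: 30.7
eef_pos: [0.5488, -0.1817, -0.0154]
orientation: [3.142, -0.001, -0.349]
wrist_force: [-1.9, -0.0, 4.3]
opening: 0.0183
gripper_force: 29.5
```

Request:
arm_command(moves=[{"offset": [0,0,0.4],"rotation": [0,0,0]},{"offset": [0,0,0.6],"rotation": [0,0,0]},{"offset": [0,0,0],"rotation": [0,0,0]},{"offset": [0,0,0],"rotation": [0,0,0]}])

```text
time: 31.1
eef_pos: [0.5485, -0.1812, -0.006]
orientation: [-3.141, -0.0, -0.348]
wrist_force: [0.0, 0.2, -0.3]
opening: 0.0186
gripper_force: 29.4
```

Run:
```python
from h import *
s,p,d,A=snap("w16"); print(s["time"],s["eef_pos"],s["opening"],s["gripper_force"],s["wrist_force"])
W=cloud(d,A); m=np.zeros((400,640),bool); m[200:300,285:345]=1; zt=.033+.010
g=cv2.cvtColor(p,cv2.COLOR_RGB2GRAY)
m&=(abs(W[...,2]-zt)<.003); v,u=np.nonzero(m)
print(len(u),u.min(),u.max(),v.min(),v.max(),u.mean(),v.mean(),"z",np.percentile(W[m][:,2],[50,95]))
held("50",p,A,s,zt,(u.mean(),v.mean()))
for r in range(210,275,5): print(r,g[r,285:345:4].tolist(), (W[r,313,2]*1000).round(1))
```

```text
31.1 [ 0.54845538 -0.18122104 -0.00595132] 0.018631909592593535 29.3536554928869 [ 0.04710646  0.15353925 -0.34544841]
810 285 344 243 290 313.45061728395063 265.5074074074074 z [0.04278323 0.04467802]
expected centre px 311.3 269.5
off mm [2.05710028 0.96345999]
50 tcp target [0.4283 0.0862] move cm [-12.02  26.74] yaw deg 32.3
210 [193, 151, 55, 62, 61, 59, 61, 64, 67, 69, 72, 78, 77, 79, 81] 9.1
215 [130, 56, 60, 57, 59, 59, 63, 64, 62, 67, 73, 74, 75, 75, 82] 8.9
220 [50, 50, 54, 54, 57, 59, 61, 66, 66, 68, 66, 73, 71, 75, 75] 9.2
225 [48, 51, 47, 56, 60, 58, 60, 60, 64, 62, 68, 68, 74, 73, 76] 9.2
230 [52, 49, 52, 58, 57, 51, 116, 126, 119, 65, 66, 67, 70, 69, 67] 7.9
235 [123, 131, 48, 51, 147, 148, 151, 148, 151, 151, 155, 58, 63, 127, 133] 26.3
240 [122, 114, 47, 142, 146, 147, 157, 171, 149, 144, 153, 151, 59, 130, 134] 32.3
245 [125, 77, 39, 147, 204, 212, 219, 216, 214, 208, 201, 146, 49, 57, 130] 33.6
250 [124, 43, 39, 201, 206, 206, 213, 213, 211, 205, 202, 199, 64, 55, 127] 35.1
255 [119, 43, 39, 204, 202, 200, 146, 156, 156, 201, 202, 199, 68, 53, 128] 41.0
260 [114, 44, 35, 194, 192, 181, 199, 207, 198, 182, 192, 197, 70, 52, 124] 42.6
265 [112, 42, 38, 194, 181, 198, 204, 207, 202, 204, 184, 195, 58, 49, 81] 43.7
270 [151, 46, 40, 191, 192, 200, 200, 200, 196, 199, 199, 198, 44, 49, 108] 44.0
```

The 50 g is held (top lifted to 43 mm, opening as for a 21 mm body). Lifting and carrying it to the last bore.

Request:
arm_command(moves=[{"offset": [0,0,1.0],"rotation": [0,0,0]},{"offset": [0,0,1.5],"rotation": [0,0,0]},{"offset": [0,0,1.5],"rotation": [0,0,0]},{"offset": [-0.75,1.7,0.5],"rotation": [0,0,2.1]},{"offset": [-1.48,3.35,0],"rotation": [0,0,4.0]},{"offset": [-1.48,3.35,0],"rotation": [0,0,4.0]},{"offset": [-1.48,3.35,0],"rotation": [0,0,4.0]},{"offset": [-1.48,3.35,0],"rotation": [0,0,4.0]},{"offset": [-1.48,3.35,0],"rotation": [0,0,4.0]},{"offset": [-1.48,3.35,0],"rotation": [0,0,4.0]},{"offset": [-1.48,3.35,0],"rotation": [0,0,4.0]},{"offset": [-0.73,1.65,0],"rotation": [0,0,2.1]}])

```text
time: 32.35
eef_pos: [0.4286, 0.09, 0.0396]
orientation: [-3.14, -0.0, 0.22]
wrist_force: [-0.6, -0.5, 0.2]
opening: 0.018
gripper_force: 29.4
```

Request:
arm_command(moves=[{"offset": [0,0,0],"rotation": [0,0,0]},{"offset": [0,0,0],"rotation": [0,0,0]},{"offset": [0,0,-0.5],"rotation": [0,0,0]},{"offset": [0,0,-1.0],"rotation": [0,0,0]},{"offset": [0,0,-1.0],"rotation": [0,0,0]},{"offset": [0,0,-0.3],"rotation": [0,0,0]},{"offset": [0,0,0],"rotation": [0,0,0]},{"offset": [0,0,0],"rotation": [0,0,0]},{"offset": [0,0,0],"rotation": [0,0,0]}])

```text
time: 33.25
eef_pos: [0.4302, 0.0867, 0.0111]
orientation: [-3.142, -0.0, 0.213]
wrist_force: [-0.9, -0.4, -0.9]
opening: 0.0183
gripper_force: 29.4
```

Run:
```python
from h import *
s,p,d,A=snap("w17"); print(s["time"],s["eef_pos"],s["orientation"],s["opening"],s["gripper_force"],s["wrist_force"])
zt=s["eef_pos"][2]+.0225+.026; W=cloud(d,A); u0,v0=proj(A,[*s["eef_pos"][:2],zt]); print("exp px",u0,v0)
g=cv2.cvtColor(p,cv2.COLOR_RGB2GRAY)
m=(abs(W[...,2]-zt)<.003); m[:,:295]=0; m[:,331:]=0; m[:225]=0; m[300:]=0; m&=(g>110); v,u=np.nonzero(m)
print(len(u),u.min(),u.max(),v.min(),v.max(),u.mean(),v.mean(),np.median(W[m][:,2])); 
held("50",p,A,s,zt,(u.mean(),v.mean()))
```

```text
33.25 [0.4301754  0.08669827 0.01113243] [-3.14150317e+00 -4.35313146e-04  2.13345689e-01] 0.01828603619331269 29.390520702581853 [-0.8818374  -0.44578393 -0.855674  ]
exp px 310.36643861660326 267.77539886640756
619 298 327 255 281 312.9159935379645 267.924071082391 0.05998703154061545
expected centre px 310.4 267.8
off mm [-0.07653219  1.15792522]
50 tcp target [0.4303 0.0868] move cm [0.02 0.01] yaw deg 0.1
```

Request:
arm_command(moves=[{"offset": [0,0,-0.6],"rotation": [0,0,0]},{"offset": [0,0,-0.5],"rotation": [0,0,0]},{"offset": [0,0,-0.4],"rotation": [0,0,0]},{"offset": [0,0,-0.2],"rotation": [0,0,0]},{"offset": [0,0,0],"rotation": [0,0,0]},{"offset": [0,0,0],"rotation": [0,0,0]}])

```text
time: 33.9
eef_pos: [0.43, 0.0867, -0.0061]
orientation: [-3.142, 0.0, 0.213]
wrist_force: [-0.8, -0.2, -0.1]
opening: 0.0184
gripper_force: 29.4
```

Request:
arm_command(moves=[{"offset": [0,0,-0.15],"rotation": [0,0,0]},{"offset": [0,0,-0.15],"rotation": [0,0,0]},{"offset": [0,0,-0.05],"rotation": [0,0,0]},{"offset": [0,0,0],"rotation": [0,0,0]},{"offset": [0,0,0],"rotation": [0,0,0]}])

```text
time: 34.4
eef_pos: [0.4302, 0.0867, -0.0078]
orientation: [3.141, -0.001, 0.213]
wrist_force: [-2.5, -0.8, 18.2]
opening: 0.018
gripper_force: 39.3
```

Request:
arm_command(moves=[{"offset": [0,0,0.12],"rotation": [0,0,0]},{"offset": [0,0,0],"rotation": [0,0,0]},{"offset": [0,0,0],"rotation": [0,0,0]},{"offset": [0,0,0],"rotation": [0,0,0]},{"offset": [0,0,0.5],"rotation": [0,0,0]},{"offset": [0,0,1.5],"rotation": [0,0,0]},{"offset": [0,0,2.5],"rotation": [0,0,0]},{"offset": [0.3,0,3.0],"rotation": [0,0,0]},{"offset": [1.5,0,4.0],"rotation": [0,0,0]},{"offset": [2.0,0,4.0],"rotation": [0,0,0]},{"offset": [1.5,0,3.0],"rotation": [0,0,0]},{"offset": [0,0,0],"rotation": [0,0,0]}], grip=0.45)

```text
time: 35.6
eef_pos: [0.4881, 0.0872, 0.1813]
orientation: [3.141, -0.012, 0.212]
wrist_force: [0.1, -0.5, -0.6]
opening: 0.0382
gripper_force: 0.0
```

Run:
```python
from h import *
cams.grab_frame("top"); s,p,d,A=snap("w18"); s,p,d,A=snap("w18"); print(s["time"],s["eef_pos"],s["orientation"],s["opening"])
W=cloud(d,A)
for n,h in (("500",.07),("200",.055),("100",.046),("50",.040)): k,z,P=knob(W,A,BORE[n],h); print(n,k,z,P,inblock(P))
for t in ["sample_jar","tape_rule","mortar_cube","core_slice"]:
    for c in ("wrist","top"): print(t,c,[np.round(r["location"],3).tolist() for r in cams.landmark_of(t,c)[:1]])
```

```text
35.7 [0.48270249 0.08653633 0.17693796] [-3.14155397e+00 -2.62537185e-04  2.13134564e-01] 0.03849987623269757
500 556 0.071 [0.56008853 0.11402845] [-59.9   0.4]
200 322 0.0569 [0.51175081 0.10390838] [-10.6   0. ]
100 203 0.0479 [0.46808405 0.0938985 ] [34.2  0.5]
50 123 0.0415 [0.43004154 0.0851415 ] [73.3  1. ]
sample_jar wrist [[0.644, -0.01, -0.0]]
sample_jar top []
tape_rule wrist [[0.383, -0.35, -0.0]]
tape_rule top [[0.383, -0.348, -0.007]]
mortar_cube wrist [[0.649, -0.134, -0.002]]
mortar_cube top [[0.65, -0.132, -0.004]]
core_slice wrist [[0.646, 0.064, -0.001]]
core_slice top [[0.647, 0.065, -0.002]]
```

All four weights are seated: the top heights show the same 1–2 mm reading bias they had in the carrier. The bystanders have not moved, and the gripper is clear. Handing in.

```bash
python3 -c "
from workcell import order
print(order.finish_job())"
```

```text
the job is handed in; nothing more can be done
None
```

All four weights are in their matching bores of the block, each within about 3 mm of its bore's centre by my last measurement; the jar, tape measure, mortar cube and core slice stand where they were, and the job was handed in at about 36 s with no verdict shown.

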